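# Pack the class paint caddy

## Robot

A 7-joint arm with a two-finger parallel gripper is mounted at the origin on the work surface. World frame = base frame: x ahead of the robot, y to its left, z up, the work surface at z = 0. Lengths are in m, angles in rad, forces in N, time in s.
With the tool pointing down it reaches from about 0.425 to 0.925 m from the base axis. Payload 6.8 kg.
Tool frame: the origin (TCP) lies at the very end of the fingers, on their centre line; the grasp point (between the pads) lies grasp_offset behind it (grasp_offset is the distance from the TCP to the grasp point, in m); z points along the fingers, y is the direction in which the jaws open and shut (so a half turn about z gives the same grasp; the last joint's range is limited). The gripper opens to 85 mm and grips with 20 to 120 N. Pads are 22 mm wide; open, the fingers measure 114 mm over their backs; the gripper's body (76 mm by 85 mm) begins 54 mm behind the grasp point. The pads swing forward as they close: fully open they stand 13 mm farther back than shut.
Start: joints at [1.229, 0.477, 0.022, 1.555, -0.011, 1.109, -0.083], TCP at [0.156, -0.657, 0.231] pointing down, gripper open.
Joint ranges: [-2.96, 2.96], [-0.34, 2.1], [-1.41, 1.46], [0.24, 2.44], [-1.37, 4.51], [0.17, 1.92], [-2.96, 2.96]. Speed limits (rad/s): [2.39, 2.39, 3.14, 3.14, 3.14, 3.14, 3.14].

## Interface

Orientations are given as a unit quaternion [w, x, y, z].
In Python, from station import * gives the robot as it stands.
- The arm moves only by the shell command python3 -m handwheel 'ROWS' [FORCE]. ROWS is JSON, one flat list of numbers, 7 for each row, row after row: the shift along the world's x, y, z in cm, then the turn, a rotation vector about the world's x, y, z in degrees, then the opening, from 0 (shut) to 1 (fully open). In form: [tx, ty, tz, ax, ay, az, fingers, tx, ty, tz, ax, ay, az, fingers, ...]. A call has 1 to 8 rows; each row is the pose to reach, as a shift and turn from the pose measured when the call began; what a row does not reach only later rows make up. A row lasts 1/12 s, in which the tool goes at most 41.7 mm and 7.16 degrees, less where a joint would pass 70% of its speed; a pose out of reach is approached as far as the arm can. A call with a gripper value outside its range is refused whole. The fingers move at their own pace and stop on an object; FORCE is the grip in N (left out, the last holds). Time passes only in rows, so rows that repeat a pose let the fingers close. It gives the time, the measured TCP pose, the force and the opening at its end, in the units of the state.
- get_obs(): the state, without advancing time (a new reading comes with each control period).
- read_camera(name): name is "scene" or "top"; returns the picture (480x640x3 uint8, red, green, blue); there is no depth.
- camera_info(name): a dict with "fx", "fy", "cx", "cy" (pixels), "k1" (the pictures are not rectified: a ray, as slopes to the right and down, at radius r is drawn at 1 + k1 r^2 times it, then the intrinsics apply), "R" (3x3) and "t" (3): a world point X has camera coordinates R X + t. Camera axes: x right, y down, z forward; pixel columns grow to the right and rows downward; lengths in m; the calibration is good to about 2 mm. A picture is of the moment at which its call begins. camera_info takes no time and is no camera call.
- hand_in(): hands the job in, once; it reports no verdict.
The state is a dict: "t": time; "q": joint angles; "joint_vel": joint speeds; "joint_torque": joint torques, N m; "eef_pos": TCP position; "tool_rot": TCP orientation; "contact_force": force on the tool from outside, world axes, zero at the start; "torque": the same for the moment, N m; "gripper_width": opening from 0.0 (shut) to 1.0 (fully open).
Only numpy, scipy, OpenCV 4.12 (cv2) and the standard library are available. Lean on these libraries where they do the work, as an engineer would, in place of code of your own. Each camera call takes 0.05 s, during which the arm holds its last target. There are 200 camera calls.

## Task

Pack the wooden caddy for the next painting class: stand the four closed paint containers upright in it, each fully down in the well of its own shape and size (round jar, slim round bottle, square tin, slim square bottle), and let go of them. Leave the open empty cup and the spray bottle standing where they are on the table.

Things in the scene. Friction and masses are not known exactly. Their poses are not given: they have to be found in the camera images.
- jar: Closed squat paint jar: white plastic cylinder with paper label and a full-width flat black screw lid, 62 mm diameter, 66 mm high, about 0.2 kg. Stands upright, loose. Origin: centre of the underside, z up. Straight sides all the way up.
- tin: Closed square paint tin: bare metal with paper label, 60 x 60 mm, 74 mm high with flat lid, about 0.3 kg. Stands upright, loose, at any yaw. Origin: centre of the underside, z up, x and y square to its sides.
- bottle: Closed slim round paint bottle: white plastic body with paper label, 40 mm diameter, straight up to 82 mm, then a shoulder and a black round cap (24 mm diameter) to 110 mm; about 0.13 kg. Stands upright, loose. Origin: centre of the underside, z up. Can be held round the body some 70 mm up.
- flask: Closed slim square paint bottle: white plastic body with paper label, 38 x 38 mm, straight up to 78 mm, then a black round cap (24 mm diameter) to 100 mm; about 0.13 kg. Stands upright, loose, at any yaw. Origin: centre of the underside, z up, x and y square to its sides. Can be held round the body some 65 mm up.
- cup: Look-alike of the jar that stays: the same white plastic and paper label, 62 mm diameter, 66 mm high, but empty and open at the top with no lid (3 mm wall). Light, 0.08 kg. Origin: centre of the underside, z up.
- sprayer: Look-alike of the slim round bottle that stays: the same 40 mm white body with paper label, but with a black spray head on top, a bar 52 mm long and 18 mm wide (from 20 mm behind to 32 mm in front of the axis, along its x) reaching 126 mm high, with a trigger below it. Origin: centre of the underside, z up.
- well_round_wide: The wide round well, 82 mm diameter. Cut 20 mm deep in a fixed plywood block 96 x 96 x 24 mm in any quarter of the caddy. Origin: centre of block underside, 6 mm above the table; z up, x and y along its sides. Well floor (dark) 10 mm, block top 30 mm above table. Blocks lie 2 by 2, 98 mm apart; caddy 212 x 212 mm outside, wall 8 mm thick, 34 mm high.
- well_round_small: The small round well, 58 mm diameter. Cut 20 mm deep in a fixed plywood block 96 x 96 x 24 mm in any quarter of the caddy. Origin: centre of block underside, 6 mm above the table; z up, x and y along its sides. Well floor (dark) 10 mm, block top 30 mm above table.
- well_square_wide: The wide square well, 80 x 80 mm, its sides parallel to x and y. Cut 20 mm deep in a fixed plywood block 96 x 96 x 24 mm in any quarter of the caddy. Origin: centre of block underside, 6 mm above the table; z up, x and y along its sides. Well floor (dark) 10 mm, block top 30 mm above table. The tin fits in only when turned roughly square with it (20 degrees).
- well_square_small: The small square well, 56 x 56 mm, its sides parallel to x and y. Cut 20 mm deep in a fixed plywood block 96 x 96 x 24 mm in any quarter of the caddy. Origin: centre of block underside, 6 mm above the table; z up, x and y along its sides. Well floor (dark) 10 mm, block top 30 mm above table.
There are look-alikes about, which are no part of the job. What is shaped like the cup but pink is not meant.

How it is judged:
At the end, for the whole second after the job is handed in: Each of the four closed containers is in the well of its own shape and size, within 15 mm of its centre, down on its floor (to 5 mm), upright within 0.1 rad, at rest and released; the open cup and the spray bottle are upright and within 30 mm of their starts (horizontal distance between jar and well_round_wide below 0.015 m and z of jar in the frame of well_round_wide between 0 and 0.009 m and angle between each of jar, bottle, tin, flask, cup, sprayer's own z axis and vertical below 0.1 rad and linear speed of each of jar, bottle, tin, flask below 0.02 m/s and angular speed of each of jar, bottle, tin, flask below 0.2 rad/s and horizontal distance between bottle and well_round_small below 0.015 m and z of bottle in the frame of well_round_small between 0 and 0.009 m and horizontal distance between tin and well_square_wide below 0.015 m and z of tin in the frame of well_square_wide between 0 and 0.009 m and horizontal distance between flask and well_square_small below 0.015 m and z of flask in the frame of well_square_small between 0 and 0.009 m and distance of each of cup, sprayer from where it was at the start of the episode below 0.03 m); the robot touches nothing.
It fails at once if the open cup is moved by more than 30 mm or tipped over (distance of cup from where it was at the start of the episode above 0.03 m or angle between cup's own z axis and vertical above 0.3 rad).
It fails at once if the spray bottle is moved by more than 30 mm or tipped over (distance of sprayer from where it was at the start of the episode above 0.03 m or angle between sprayer's own z axis and vertical above 0.3 rad).
It also fails if it takes over 115 s, if anything falls off the work surface, if the arm or the gripper's body presses on something with over 40 N, if the wrist force passes 120 N, or if a joint passes its speed limit or range.

## Working session

There is one attempt and no reset: what is moved stays moved. The work goes in short steps, Python scripts to look and compute and a shell command to move; the robot and the scene stay as the last step left them, time stands still between calls to the robot, and variables do not carry over. Pictures are saved under pics/ and viewed, on a budget of 14 in all, crops included, one or two more only if the job needs it, and the job is handed in when it is done.

```bash
mkdir -p pics; ls; python3 - <<'E'
from station import *
import cv2
for n in("scene","top"):
    cv2.imwrite(f"pics/{n}0.png",read_camera(n)[:,:,::-1]); c=camera_info(n); print(n,c)
o=get_obs(); print(o)
import station; print([k for k in dir(station) if not k.startswith('__')])
try: print(grasp_offset)
except Exception as e: print(e)
E
```

```text
pics
scene {'fx': 443.07911619138133, 'fy': 443.07911619138133, 'cx': 316.2290116731703, 'cy': 236.4785852495374, 'k1': -0.10963672689661716, 'R': array([[ 0.05458753,  0.99846674, -0.00918551],
       [ 0.87545004, -0.05228221, -0.48047248],
       [-0.48021603,  0.01818635, -0.8769617 ]]), 't': array([-0.0401922 , -0.46191996,  0.98776202])}
top {'fx': 465.5466977449589, 'fy': 465.5466977449589, 'cx': 325.46403755327253, 'cy': 237.62744623995326, 'k1': 0.02823124275860922, 'R': array([[ 0.06702794, -0.99774586,  0.00323357],
       [-0.97613767, -0.06624653, -0.20680098],
       [ 0.20654903,  0.01070504, -0.97837769]]), 't': array([-0.01699727,  0.51106235,  0.68824048])}
{'t': 0.1, 'q': array([ 1.22893055,  0.47771861,  0.02234943,  1.55633093, -0.01147745,
        1.10926804, -0.08307634]), 'joint_vel': array([-8.10275713e-04, -1.52419994e-03, -1.13314290e-03, -2.50969708e-03,
       -1.41472422e-04, -6.04767733e-04,  8.46582262e-05]), 'joint_torque': array([ 5.48319571e-03, -5.97760606e+01,  1.61412198e+00, -2.81953293e+01,
        1.28602283e-02,  5.11719642e-03, -9.30059997e-06]), 'eef_pos': array([ 0.1562205 , -0.6561467 ,  0.23043141]), 'tool_rot': array([-7.81776353e-04,  9.93173856e-01,  1.16640709e-01, -1.61617491e-04]), 'contact_force': array([ 0.22987439, -0.6489276 ,  0.55666111]), 'torque': array([ 0.0091591 , -0.0570534 ,  0.02281617]), 'gripper_width': 1.0021849639385714}
['PlanningError', 'camera_info', 'get_obs', 'grasp_offset', 'hand_in', 'read_camera']
0.0187
```

View pics/scene0.png

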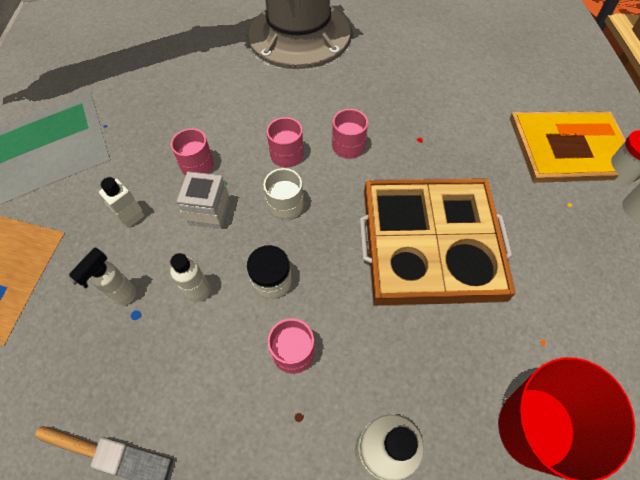

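View pics/top0.png

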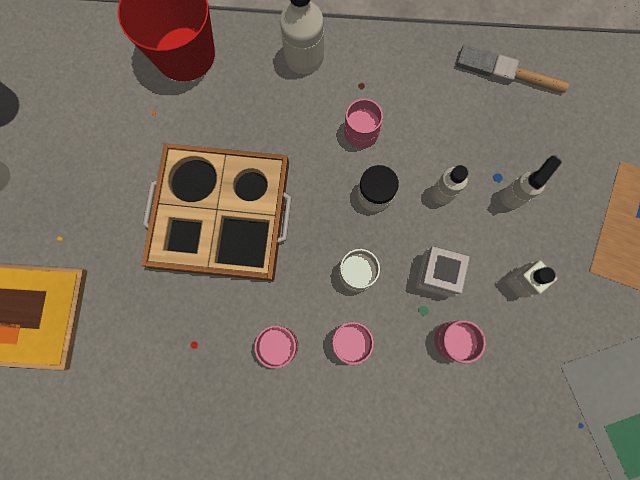

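Scene view: jar with black lid (268,268), bottle (180,262), tin (203,195), flask (112,188), all with closed tops. The open white cup at (283,190), the sprayer at (90,265) and four pink cups stay. Top view: jar (379,184), bottle (459,174), tin (445,268), flask (543,276), cup (360,270), sprayer (540,178). The caddy has wide round upper left, small round upper right, small square lower left and wide square lower right.

```bash
cat > h.py <<'E'
import numpy as np, cv2
from station import *
def ray(n,uv,z):
    c=camera_info(n); K=np.array([[c['fx'],0,c['cx']],[0,c['fy'],c['cy']],[0,0,1]])
    p=cv2.undistortPoints(np.array(uv,float).reshape(-1,1,2),K,np.array([c['k1'],0,0,0.]))[:,0]
    d=np.c_[p,np.ones(len(p))]@c['R']; o=-c['R'].T@c['t']
    return o+d*((z-o[2])/d[:,2])[:,None]
def proj(n,X):
    c=camera_info(n); K=np.array([[c['fx'],0,c['cx']],[0,c['fy'],c['cy']],[0,0,1]])
    return cv2.projectPoints(np.array(X,float).reshape(-1,1,3),cv2.Rodrigues(c['R'])[0],c['t'],K,np.array([c['k1'],0,0,0.]))[0][:,0]
E
python3 - <<'E'
from h import *
np.set_printoptions(precision=4,suppress=True)
I={n:cv2.imread(f"pics/{n}0.png") for n in("top","scene")}
for n in I:
    dark=(I[n].max(2)<38).astype(np.uint8)
    k,l,s,c=cv2.connectedComponentsWithStats(dark)
    for i in range(1,k):
        if s[i,4]>80: print(n,s[i],c[i].round(1), ' z.066',ray(n,c[i],.066)[0,:2],' z.11',ray(n,c[i],.11)[0,:2],' z.03',ray(n,c[i],.03)[0,:2])
cor=[(165,144),(288,156),(273,280),(145,267)]
P=ray("top",cor,.034); print(P,P.mean(0),np.linalg.norm(P-np.roll(P,-1,0),axis=1))
a=cv2.resize(I["top"][130:310,340:570],None,fx=3.4,fy=3.3,interpolation=cv2.INTER_CUBIC)
cv2.imwrite("pics/c1.png",a)
E
```

```text
top [291   0  19   7  97] [299.6   2.3]  z.066 [0.9226 0.0901]  z.11 [0.8878 0.0852]  z.03 [0.9511 0.0942]
top [529 156  32  33 483] [543.7 172.4]  z.066 [ 0.639 -0.325]  z.11 [ 0.6216 -0.3044]  z.03 [ 0.6531 -0.3419]
top [172 160  44  42 942] [193.8 180.9]  z.066 [0.5867 0.2339]  z.11 [0.5726 0.2201]  z.03 [0.5983 0.2453]
top [360 165  38  39 879] [378.  182.5]  z.066 [ 0.6044 -0.0607]  z.11 [ 0.5892 -0.0564]  z.03 [ 0.6169 -0.0642]
top [450 166  18  17 190] [458.5 173.8]  z.066 [ 0.6277 -0.1893]  z.11 [ 0.611 -0.177]  z.03 [ 0.6413 -0.1993]
top [236 172  31  29 477] [250.5 186.9]  z.066 [0.5831 0.1426]  z.11 [0.5692 0.1344]  z.03 [0.5945 0.1493]
top [ 217  218   52   49 1314] [243.6 242.8]  z.066 [0.4916 0.1441]  z.11 [0.4833 0.1358]  z.03 [0.4983 0.1509]
top [168 220  33  33 590] [184.5 236.4]  z.066 [0.4955 0.2371]  z.11 [0.487 0.223]  z.03 [0.5024 0.2485]
top [534 268  21  16 217] [543.9 275.5]  z.066 [ 0.4719 -0.3205]  z.11 [ 0.4648 -0.3002]  z.03 [ 0.4776 -0.3372]
scene [596   0  22  30 243] [605.3  11.7]  z.066 [0.0084 0.7149]  z.11 [0.0749 0.6604]  z.03 [-0.0459  0.7596]
sce
[... 575 characters left out ...]
  42   41 1351] [267.8 265.9]  z.066 [ 0.6085 -0.0621]  z.11 [ 0.6292 -0.0576]  z.03 [ 0.5915 -0.0659]
scene [ 70 248  37  40 764] [ 89.5 267. ]  z.066 [ 0.5961 -0.3291]  z.11 [ 0.6177 -0.3042]  z.03 [ 0.5783 -0.3495]
scene [392 253  33  27 683] [408.  265.6]  z.066 [0.6201 0.1393]  z.11 [0.64   0.1286]  z.03 [0.6039 0.1481]
scene [171 254  19  19 262] [180.  262.7]  z.066 [ 0.5961 -0.1911]  z.11 [ 0.6178 -0.1767]  z.03 [ 0.5784 -0.2028]
scene [385 427  32  33 839] [400.7 443.3]  z.066 [0.8557 0.0966]  z.11 [0.8576 0.0891]  z.03 [0.8541 0.1027]
[[0.6589 0.3005 0.034 ]
 [0.6521 0.0906 0.034 ]
 [0.4402 0.097  0.034 ]
 [0.4474 0.3035 0.034 ]] [0.5496 0.1979 0.034 ] [0.21   0.212  0.2067 0.2115]
```

View pics/c1.png

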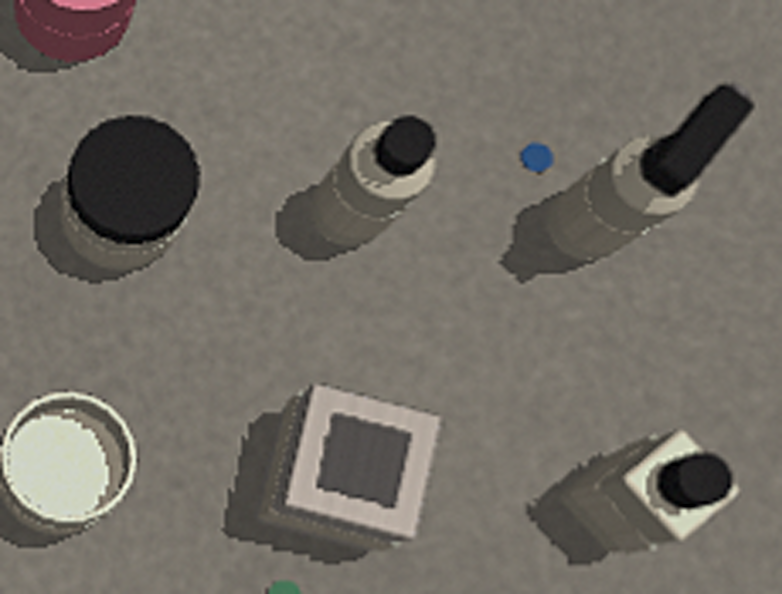

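```bash
python3 - <<'E'
from h import *
np.set_printoptions(precision=4,suppress=True)
f=lambda l:np.array([(340+x/3.4,130+y/3.3) for x,y in l])
for nm,l,z in(("tin",[(315,385),(440,417),(413,540),(287,505)],.074),("flask",[(683,432),(738,488),(683,540),(626,478)],.078)):
    P=ray("top",f(l),z)[:,:2]; d=P-np.roll(P,-1,0)
    print(nm,P.mean(0),np.linalg.norm(d,axis=1),np.degrees(np.arctan2(d[:,1],d[:,0]))%90)
I=cv2.imread("pics/scene0.png"); hsv=cv2.cvtColor(I,cv2.COLOR_BGR2HSV)
# cup rim & caddy in scene
cv2.imwrite("pics/c2.png",cv2.resize(I[160:310,60:320],None,fx=3,fy=3,interpolation=cv2.INTER_CUBIC))
P=ray("scene",[(365,180),(493,179),(513,296),(373,302)],.034);print("caddy scene rough",P.mean(0),np.linalg.norm(P-np.roll(P,-1,0),axis=1))
print("cup",ray("top",[(360,270)],.066),"pink",ray("top",[(461,341),(352,343)],.066))
E
```

```text
tin [ 0.4693 -0.1708] [0.0575 0.059  0.0572 0.0581] [78.6375 78.4932 77.7182 78.7181]
flask [ 0.4677 -0.3102] [0.0336 0.0355 0.0359 0.0345] [43.7774 45.7649 42.209  42.0178]
caddy scene rough [0.5554 0.2011 0.034 ] [0.2215 0.214  0.2107 0.2177]
cup [[ 0.4611 -0.0393  0.066 ]] pink [[ 0.3649 -0.1949  0.066 ]
 [ 0.3507 -0.0329  0.066 ]]
```

View pics/c2.png

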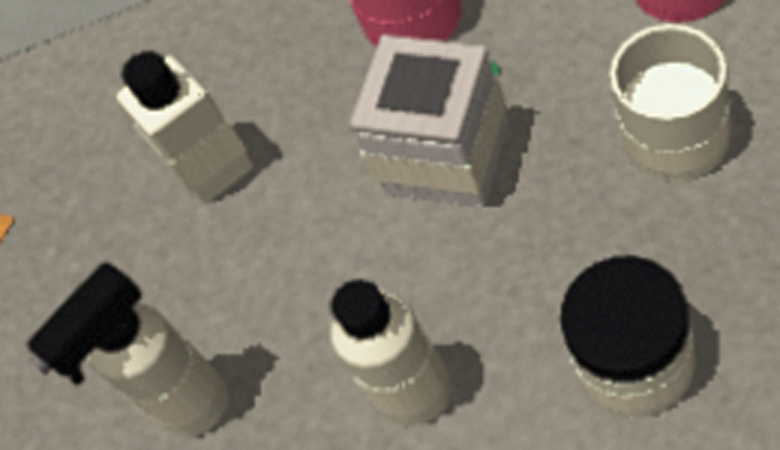

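The crop confirms jar (lidded) vs cup (open), and bottle (cap only) vs sprayer (bar head). I'll start with the flask.

```bash
python3 -m handwheel '[4,4.4,0,0,0,4,1, 8,8.8,0,0,0,9,1, 12,13.2,-1,0,0,14,1, 16,17.6,-1,0,0,19,1, 19,21,-2,0,0,24,1, 22,24.4,-2,0,0,30,1, 25,27.7,-3,0,0,30,1, 25,27.7,-3,0,0,30,1]' 40
```

```text
t: 0.77
eef_pos: [0.3793, -0.4082, 0.2054]
tool_rot: [-0.001, 0.929, 0.37, -0.0]
contact_force: [1.0, -0.1, 0.5]
gripper_width: 0.999
```

```bash
python3 -m handwheel '[2.5,2.7,0,0,0,0,1, 5.5,6,0,0,0,0,1, 8,8.8,0,0,0,0,1, 9,9.9,-2,0,0,0,1, 9,9.9,-5,0,0,0,1, 9,9.9,-5,0,0,0,1, 9,9.9,-5,0,0,0,1]'
python3 - <<'E'
from h import *
I=read_camera("top"); J=read_camera("scene"); o=get_obs(); print(o['eef_pos'])
a=cv2.resize(I[180:330,440:640],(640,480),interpolation=cv2.INTER_CUBIC)
b=cv2.resize(J[90:290,40:240],(480,480),interpolation=cv2.INTER_CUBIC)
m=np.hstack([cv2.resize(a,(440,330)),cv2.resize(b,(330,330))]);cv2.imwrite("pics/c3.png",m[:,:,::-1])
E
```

```text
t: 1.35
eef_pos: [0.4677, -0.3088, 0.1541]
tool_rot: [-0.002, 0.929, 0.37, -0.002]
contact_force: [-0.0, -0.2, 0.1]
gripper_width: 0.997
[ 0.46912283 -0.3104348   0.15642737]
```

View pics/c3.png

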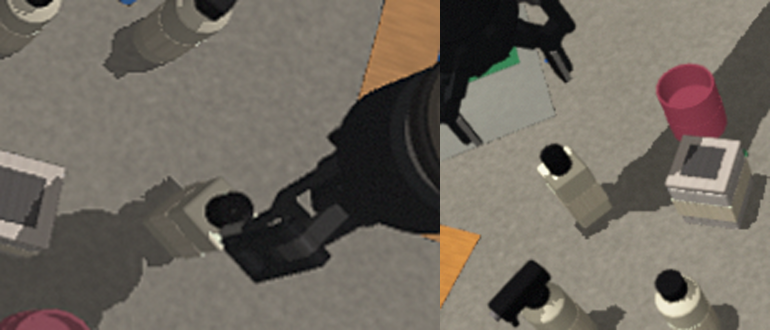

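Jaws are above the flask and aligned with its faces, so I descend and grip.

```bash
python3 -m handwheel '[0,0,-2.5,0,0,0,1, 0,0,-5,0,0,0,1, 0,0,-7.5,0,0,0,1, 0,0,-9.5,0,0,0,1, 0,0,-10.9,0,0,0,1, 0,0,-10.9,0,0,0,1, 0,0,-10.9,0,0,0,1]' 40
python3 -m handwheel '[0,0,0,0,0,0,0.2, 0,0,0,0,0,0,0.2, 0,0,0,0,0,0,0.2, 0,0,0,0,0,0,0.2, 0,0,0,0,0,0,0.2, 0,0,0,0,0,0,0.2, 0,0,0,0,0,0,0.2, 0,0,0,0,0,0,0.2]' 40
```

```text
t: 2.03
eef_pos: [0.4692, -0.3115, 0.0483]
tool_rot: [0.0, 0.93, 0.368, -0.0]
contact_force: [-0.1, 0.3, -0.0]
gripper_width: 0.997
t: 2.7
eef_pos: [0.4696, -0.3118, 0.0494]
tool_rot: [0.001, 0.93, 0.368, 0.0]
contact_force: [-2.1, 1.0, 5.8]
gripper_width: 0.441
```

```bash
python3 -m handwheel '[0,0,1,0,0,0,0.2, 0,0,3,0,0,0,0.2, 0,0,6,0,0,0,0.2, 0,1,9,0,0,3,0.2, 0,4,11,0,0,7,0.2, 1,7,12,0,0,12,0.2, 2,10,12,0,0,17,0.2, 2,10,12,0,0,17,0.2]'
python3 -m handwheel '[0,3,0,0,0,4,0.2, 0,7,0,0,0,9,0.2, 0,11,0,0,0,14,0.2, 0,15,0,0,0,20,0.2, 0,19,0,0,0,24,0.2, 0,22,0,0,0,28,0.2, 0,24,0,0,0,28,0.2, 0,24,0,0,0,28,0.2]'
```

```text
t: 3.37
eef_pos: [0.4926, -0.2047, 0.1717]
tool_rot: [0.001, 0.862, 0.507, 0.003]
contact_force: [0.2, 0.4, -1.6]
gripper_width: 0.434
t: 4.03
eef_pos: [0.4923, 0.0408, 0.1727]
tool_rot: [-0.0, 0.711, 0.703, 0.004]
contact_force: [0.3, -0.2, -1.7]
gripper_width: 0.44
```

```bash
python3 -m handwheel '[0,3,0,0,0,0,0.2, 0,7,0,0,0,0,0.2, 0.5,11,0,0,0,-1,0.2, 1,15,0,0,0,-1,0.2, 1.1,18.5,-1,0,0,-1,0.2, 1.1,20.8,-3,0,0,-1,0.2, 1.1,20.8,-5,0,0,-1,0.2, 1.1,20.8,-5,0,0,-1,0.2]'
python3 - <<'E'
from h import *
I=read_camera("top"); J=read_camera("scene"); o=get_obs(); print(o['eef_pos'])
a=cv2.resize(I[120:320,120:320],(390,390),interpolation=cv2.INTER_CUBIC)
b=cv2.resize(J[140:340,340:540],(390,390),interpolation=cv2.INTER_CUBIC)
cv2.imwrite("pics/c4.png",np.hstack([a,b])[:,:,::-1])
E
```

```text
t: 4.7
eef_pos: [0.501, 0.2485, 0.1196]
tool_rot: [-0.001, 0.716, 0.698, 0.001]
contact_force: [-1.6, -1.2, -1.1]
gripper_width: 0.441
[0.50313709 0.24723026 0.12242831]
```

View pics/c4.png

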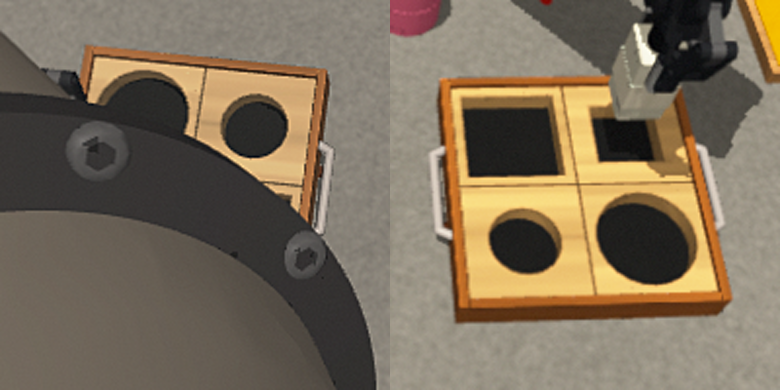

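```bash
python3 -m handwheel '[0.3,0,-1.5,0,0,0,0.2, 0.3,0,-3,0,0,0,0.2, 0.3,0,-4.5,0,0,0,0.2, 0.3,0,-5.5,0,0,0,0.2, 0.3,0,-6,0,0,0,0.2, 0.3,0,-6.1,0,0,0,0.2, 0.3,0,-6.1,0,0,0,0.2, 0.3,0,-6.1,0,0,0,0.2]'
```

```text
t: 5.47
eef_pos: [0.5067, 0.2474, 0.0622]
tool_rot: [0.0, 0.718, 0.696, 0.003]
contact_force: [-1.0, 0.2, -0.9]
gripper_width: 0.439
```

```bash
python3 -m handwheel '[0,0,-0.2,0,0,0,0.2, 0,0,-0.3,0,0,0,0.2, 0,0,-0.3,0,0,0,0.2]'
python3 -m handwheel '[0,0,0,0,0,0,0.6, 0,0,0,0,0,0,0.9, 0,0,0,0,0,0,1, 0,0,0,0,0,0,1, 0,0,0,0,0,0,1, 0,0,3,0,0,0,1, 0,0,7,0,0,0,1, 0,0,10,0,0,0,1]'
python3 -m handwheel '[0,0,3,0,0,0,1, -1,-3,5,0,0,-4,1, -1.5,-7,6,0,0,-10,1, -2,-11,6,0,0,-16,1, -2,-15,6,0,0,-21,1, -2,-19,6,0,0,-26,1, -2,-23,6,0,0,-26,1, -2,-23,6,0,0,-26,1]'
```

```text
t: 5.72
eef_pos: [0.507, 0.2476, 0.0595]
tool_rot: [0.0, 0.718, 0.696, 0.004]
contact_force: [0.0, 0.3, 0.1]
gripper_width: 0.439
t: 6.38
eef_pos: [0.5069, 0.2479, 0.1613]
tool_rot: [-0.0, 0.717, 0.697, 0.004]
contact_force: [1.8, 1.0, -0.3]
gripper_width: 1.002
t: 7.05
eef_pos: [0.4864, 0.0088, 0.2211]
tool_rot: [0.002, 0.859, 0.513, 0.002]
contact_force: [-0.0, -0.3, -0.3]
gripper_width: 1.002
```

```bash
python3 -m handwheel '[-0.5,-3,0,0,0,5,1, -1,-7,0,0,0,10,1, -1.5,-11,0,0,0,16.7,1, -1.7,-15,-2,0,0,16.7,1, -1.7,-17.9,-5,0,0,16.7,1, -1.7,-17.9,-6,0,0,16.7,1, -1.7,-17.9,-6,0,0,16.7,1]'
python3 - <<'E'
from h import *
I=read_camera("top"); J=read_camera("scene"); o=get_obs(); print(o['eef_pos'])
a=cv2.resize(I[130:330,120:320],(390,390),interpolation=cv2.INTER_CUBIC)
b=cv2.resize(J[100:300,120:320],(390,390),interpolation=cv2.INTER_CUBIC)
cv2.imwrite("pics/c5.png",np.hstack([a,b])[:,:,::-1])
E
```

```text
t: 7.63
eef_pos: [0.4666, -0.1722, 0.158]
tool_rot: [-0.0, 0.777, 0.63, 0.001]
contact_force: [-0.4, 1.1, -0.4]
gripper_width: 0.997
[ 0.4693773  -0.16920843  0.16102993]
```

View pics/c5.png

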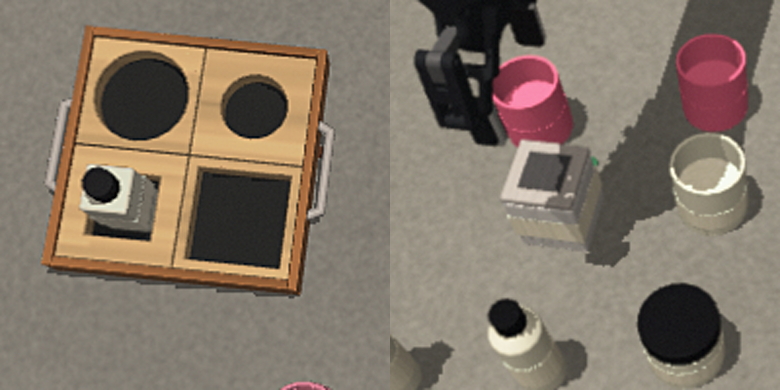

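Flask is standing in the small square well. Descending on the tin.

```bash
python3 -m handwheel '[0,0,-2.5,0,0,0,1, 0,0,-5,0,0,0,1, 0,0,-7.5,0,0,0,1, 0,0,-10,0,0,0,1, 0,0,-11.5,0,0,0,1, 0,0,-12.3,0,0,0,1, 0,0,-12.3,0,0,0,1]' 50
python3 -m handwheel '[0,0,0,0,0,0,0.4, 0,0,0,0,0,0,0.4, 0,0,0,0,0,0,0.4, 0,0,0,0,0,0,0.4, 0,0,0,0,0,0,0.4, 0,0,0,0,0,0,0.4, 0,0,0,0,0,0,0.4, 0,0,0,0,0,0,0.4]' 50
```

```text
t: 8.32
eef_pos: [0.4699, -0.1675, 0.0379]
tool_rot: [0.001, 0.774, 0.633, 0.003]
contact_force: [-0.1, 0.1, 0.2]
gripper_width: 1.002
t: 8.98
eef_pos: [0.4713, -0.1672, 0.0395]
tool_rot: [0.002, 0.774, 0.633, 0.004]
contact_force: [1.0, 1.9, 6.0]
gripper_width: 0.696
```

```bash
python3 -m handwheel '[0,0,1,0,0,0,0.4, 0,0,3,0,0,0,0.4, 0,0,6,0,0,0,0.4, 0,0,9,0,0,0,0.4, 0,2,11,0,0,2,0.4, 1,5,12,0,0,5,0.4, 2,8,12,0,0,10,0.4, 2,8,12,0,0,10,0.4]'
python3 -m handwheel '[0,3,0,0,0,0,0.4, 0,7,0,0,0,0,0.4, 0.5,11,0,0,0,0,0.4, 1,15,0,0,0,0,0.4, 1.2,19,0,0,0,0,0.4, 1.2,22,0,0,0,0,0.4, 1.2,23.5,0,0,0,0,0.4, 1.2,23.5,0,0,0,0,0.4]'
```

```text
t: 9.65
eef_pos: [0.494, -0.0805, 0.1623]
tool_rot: [0.003, 0.712, 0.702, 0.007]
contact_force: [0.2, 0.8, -3.8]
gripper_width: 0.696
t: 10.32
eef_pos: [0.5052, 0.1596, 0.1634]
tool_rot: [0.002, 0.709, 0.705, 0.008]
contact_force: [1.1, 0.0, -2.4]
gripper_width: 0.694
```

```bash
python3 -m handwheel '[-0.2,-0.5,-2,0,0,-1.5,0.4, -0.2,-0.5,-4.5,0,0,-1.5,0.4, -0.2,-0.5,-7,0,0,-1.5,0.4, -0.2,-0.5,-8,0,0,-1.5,0.4, -0.2,-0.5,-8,0,0,-1.5,0.4]'
python3 - <<'E'
from h import *
J=read_camera("scene"); o=get_obs(); print(o['eef_pos'])
cv2.imwrite("pics/c6.png",cv2.resize(J[140:320,340:540],(600,540),interpolation=cv2.INTER_CUBIC)[:,:,::-1])
E
```

```text
t: 10.73
eef_pos: [0.5014, 0.1528, 0.0816]
tool_rot: [0.001, 0.719, 0.695, 0.006]
contact_force: [0.2, -0.0, -2.5]
gripper_width: 0.695
[0.50254475 0.15360037 0.08309751]
```

View pics/c6.png

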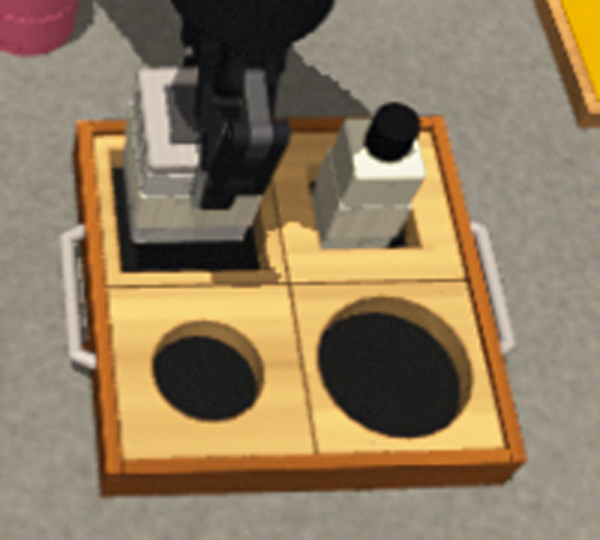

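The tin, still in the jaws at (190,235 crop), hangs square over the wide square well and clear of the flask. Lowering it and releasing.

```bash
python3 -m handwheel '[0,0,-1,0,0,0,0.4, 0,0,-2,0,0,0,0.4, 0,0,-2.8,0,0,0,0.4, 0,0,-3.2,0,0,0,0.4, 0,0,-3.2,0,0,0,0.4, 0,0,-3.2,0,0,0,0.4]'
```

```text
t: 11.28
eef_pos: [0.5025, 0.1537, 0.051]
tool_rot: [0.002, 0.719, 0.695, 0.007]
contact_force: [-0.0, 1.3, -2.3]
gripper_width: 0.695
```

```bash
python3 -m handwheel '[0,0,-0.2,0,0,0,0.4, 0,0,-0.2,0,0,0,0.4, 0,0,-0.2,0,0,0,0.8, 0,0,-0.2,0,0,0,1, 0,0,-0.2,0,0,0,1, 0,0,-0.2,0,0,0,1, 0,0,2,0,0,0,1, 0,0,5,0,0,0,1]'
python3 -m handwheel '[0,0,3,0,0,0,1, 0,0,6,0,0,0,1, 1,-3,9,0,0,0,1, 3,-6,11,0,0,0,1, 5,-10,11,0,0,0,1, 7,-14,11,0,0,0,1, 9,-18,11,0,0,0,1, 10.3,-21,10,0,0,0,1]'
```

```text
t: 11.95
eef_pos: [0.5006, 0.153, 0.0995]
tool_rot: [0.0, 0.719, 0.695, 0.004]
contact_force: [-0.0, -0.8, 1.3]
gripper_width: 0.998
t: 12.62
eef_pos: [0.6046, -0.0568, 0.2021]
tool_rot: [0.002, 0.719, 0.695, 0.006]
contact_force: [0.9, 0.4, 0.5]
gripper_width: 1.001
```

```bash
python3 -m handwheel '[0.1,-0.4,-2,0,0,0,1, 0.1,-0.4,-5,0,0,0,1, 0.1,-0.4,-8,0,0,0,1, 0.1,-0.4,-10.5,0,0,0,1, 0.1,-0.4,-13,0,0,0,1, 0.1,-0.4,-15,0,0,0,1, 0.1,-0.4,-16.6,0,0,0,1, 0.1,-0.4,-16.6,0,0,0,1]' 50
python3 -m handwheel '[0,0,0,0,0,0,0.4, 0,0,0,0,0,0,0.4, 0,0,0,0,0,0,0.4, 0,0,0,0,0,0,0.4, 0,0,0,0,0,0,0.4, 0,0,0,0,0,0,0.4, 0,0,0,0,0,0,0.4, 0,0,0,0,0,0,0.4]' 50
python3 - <<'E'
from h import *
I=read_camera("top")
cv2.imwrite("pics/c7.png",cv2.resize(I[120:320,120:480],(792,440),interpolation=cv2.INTER_CUBIC)[:,:,::-1])
E
```

```text
t: 13.28
eef_pos: [0.603, -0.0608, 0.0326]
tool_rot: [-0.0, 0.719, 0.695, 0.004]
contact_force: [-0.6, -0.5, 0.4]
gripper_width: 1.004
t: 13.95
eef_pos: [0.6038, -0.0608, 0.0337]
tool_rot: [0.001, 0.719, 0.695, 0.004]
contact_force: [-1.1, -0.2, 5.7]
gripper_width: 0.711
```

View pics/c7.png

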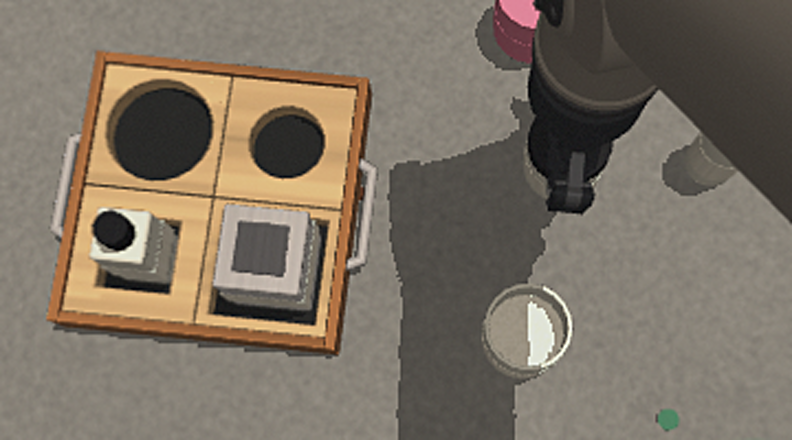

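Tin and flask are both down in their wells. The jar is gripped; carrying it to the wide round well.

```bash
python3 -m handwheel '[0,0,1,0,0,0,0.4, 0,0,3,0,0,0,0.4, 0,0,6,0,0,0,0.4, 0,1,9,0,0,0,0.4, 0,3,11,0,0,0,0.4, 0,6,12,0,0,0,0.4, 0,9,12,0,0,0,0.4, 0,9,12,0,0,0,0.4]'
python3 -m handwheel '[0,3,0,0,0,0,0.4, 0,7,0,0,0,0,0.4, 0,11,0,0,0,0,0.4, 0,15,0,0,0,0,0.4, 0,18,0,0,0,0,0.4, 0,20.5,-1,0,0,0,0.4, 0,21.5,-3,0,0,0,0.4, 0,21.5,-4,0,0,0,0.4]'
```

```text
t: 14.67
eef_pos: [0.6037, 0.0379, 0.1558]
tool_rot: [-0.0, 0.716, 0.699, 0.007]
contact_force: [-0.3, 1.4, -2.6]
gripper_width: 0.709
t: 15.33
eef_pos: [0.6015, 0.257, 0.1145]
tool_rot: [-0.002, 0.714, 0.701, 0.007]
contact_force: [-0.9, -0.9, -3.7]
gripper_width: 0.71
```

```bash
python3 -m handwheel '[0,-1,-1,0,0,0,0.4, 0,-1,-2.5,0,0,0,0.4, 0,-1,-3,0,0,0,0.4, 0,-1,-3,0,0,0,0.4]'
python3 - <<'E'
from h import *
J=read_camera("scene"); o=get_obs(); print(o['eef_pos'])
cv2.imwrite("pics/c8.png",cv2.resize(J[140:320,340:540],(600,540),interpolation=cv2.INTER_CUBIC)[:,:,::-1])
E
```

```text
t: 15.67
eef_pos: [0.6008, 0.2439, 0.0828]
tool_rot: [-0.002, 0.714, 0.7, 0.005]
contact_force: [0.7, -0.2, -2.1]
gripper_width: 0.714
[0.60142379 0.24493793 0.08404135]
```

View pics/c8.png

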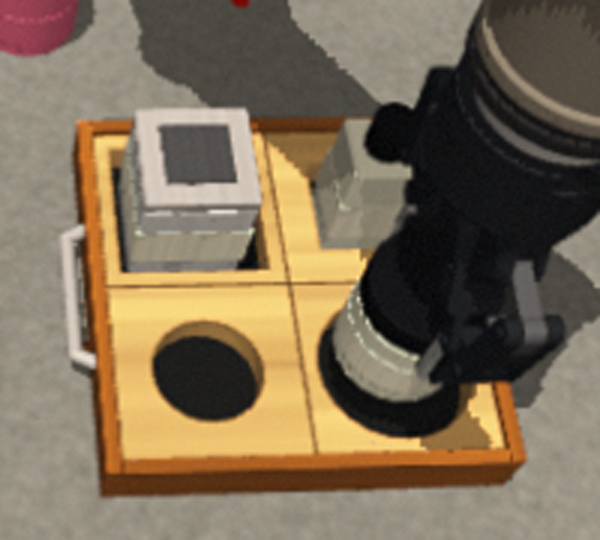

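```bash
python3 -m handwheel '[0,0,-1,0,0,0,0.4, 0,0,-2,0,0,0,0.4, 0,0,-3,0,0,0,0.4, 0,0,-3.7,0,0,0,0.4, 0,0,-3.9,0,0,0,0.4, 0,0,-3.9,0,0,0,0.4, 0,0,-3.9,0,0,0,0.4]'
```

```text
t: 16.3
eef_pos: [0.6014, 0.2452, 0.0449]
tool_rot: [-0.002, 0.714, 0.7, 0.006]
contact_force: [-0.2, -0.8, -2.5]
gripper_width: 0.708
```

```bash
python3 -m handwheel '[0,0,-0.1,0,0,0,0.4, 0,0,-0.1,0,0,0,0.8, 0,0,-0.1,0,0,0,1, 0,0,-0.1,0,0,0,1, 0,0,-0.1,0,0,0,1, 0,0,2,0,0,0,1, 0,0,6,0,0,0,1, 0,0,10,0,0,0,1]'
python3 -m handwheel '[0,0,3,0,0,0,1, 0,-3,6,0,0,0,1, 0,-7,8,0,0,0,1, 0,-11,8,0,0,0,1, 0,-15,8,0,0,0,1, 0.5,-19,8,0,0,0,1, 1,-22,8,0,0,0,1, 1,-22,8,0,0,0,1]'
```

```text
t: 16.97
eef_pos: [0.6002, 0.2446, 0.1447]
tool_rot: [-0.003, 0.714, 0.7, 0.004]
contact_force: [0.2, 0.5, 0.9]
gripper_width: 1.0
t: 17.63
eef_pos: [0.6112, 0.0146, 0.2247]
tool_rot: [-0.001, 0.718, 0.696, 0.003]
contact_force: [0.4, -0.9, 0.1]
gripper_width: 1.002
```

```bash
python3 -m handwheel '[0,-3,0,0,0,0,1, 0,-7,0,0,0,0,1, 0.2,-11,0,0,0,0,1, 0.2,-15,-1,0,0,0,1, 0.2,-18,-3,0,0,0,1, 0.2,-19.3,-5.5,0,0,0,1, 0.2,-19.3,-7,0,0,0,1, 0.2,-19.3,-7,0,0,0,1]'
python3 - <<'E'
from h import *
I=read_camera("top"); J=read_camera("scene"); o=get_obs(); print(o['eef_pos'])
a=cv2.resize(I[130:330,120:320],(390,390),interpolation=cv2.INTER_CUBIC)
b=cv2.resize(J[160:320,60:220],(390,390),interpolation=cv2.INTER_CUBIC)
cv2.imwrite("pics/c9.png",np.hstack([a,b])[:,:,::-1])
E
```

```text
t: 18.3
eef_pos: [0.6106, -0.1794, 0.1509]
tool_rot: [-0.003, 0.719, 0.695, 0.001]
contact_force: [-0.5, 0.6, -1.2]
gripper_width: 0.998
[ 0.61338244 -0.17733207  0.15480267]
```

View pics/c9.png

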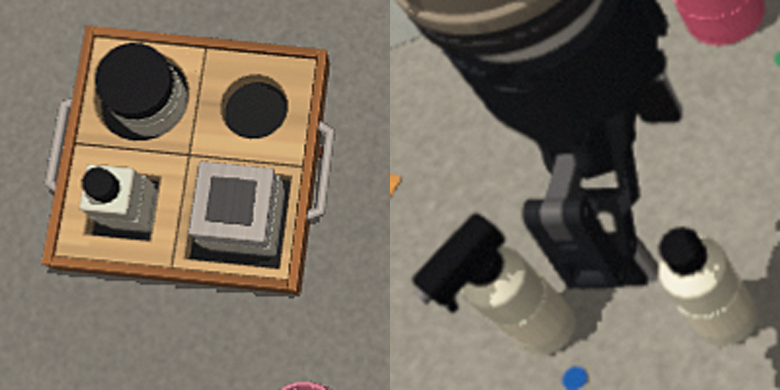

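```bash
python3 - <<'E'
from h import *
p=proj("scene",[(.613,-.178,.155),(.613+.0435,-.178,.165),(.613-.0435,-.178,.165),(.614,-.179,.110)])
print(p, (p-[60,160])*390/160+[390,0])
E
```

```text
[[169.46231901 244.03000164]
 [163.34697012 272.15247019]
 [170.71805772 210.73441138]
 [178.54221225 260.19775287]] [[656.8144026  204.823129  ]
 [641.90823967 273.37164608]
 [659.87526569 123.66512774]
 [678.94664236 244.23202262]]
```

Projection agrees with where the fingers show in the picture, and the jar is seated. Descending on the bottle.

```bash
python3 -m handwheel '[0.1,-0.1,-1.5,0,0,0,1, 0.1,-0.1,-3.5,0,0,0,1, 0.1,-0.1,-5.5,0,0,0,1, 0.1,-0.1,-7.5,0,0,0,1, 0.1,-0.1,-9,0,0,0,1, 0.1,-0.1,-10,0,0,0,1, 0.1,-0.1,-10.1,0,0,0,1, 0.1,-0.1,-10.1,0,0,0,1]' 40
python3 -m handwheel '[0,0,0,0,0,0,0.2, 0,0,0,0,0,0,0.2, 0,0,0,0,0,0,0.2, 0,0,0,0,0,0,0.2, 0,0,0,0,0,0,0.2, 0,0,0,0,0,0,0.2, 0,0,0,0,0,0,0.2, 0,0,0,0,0,0,0.2]' 40
```

```text
t: 19.07
eef_pos: [0.6149, -0.1776, 0.0541]
tool_rot: [-0.001, 0.717, 0.697, 0.003]
contact_force: [0.4, -0.4, 0.7]
gripper_width: 1.004
t: 19.73
eef_pos: [0.6152, -0.1778, 0.0552]
tool_rot: [-0.0, 0.717, 0.697, 0.003]
contact_force: [-2.3, 0.3, 6.9]
gripper_width: 0.459
```

```bash
python3 -m handwheel '[0,0,1,0,0,0,0.2, 0,0,3,0,0,0,0.2, 0,0,6,0,0,0,0.2, 0,1,9,0,0,0,0.2, 0,3,11,0,0,0,0.2, 0,6,12,0,0,0,0.2, -1,9,12,0,0,0,0.2, -1,9,12,0,0,0,0.2]'
python3 -m handwheel '[0,3,0,0,0,0,0.2, 0,7,0,0,0,0,0.2, 0,11,0,0,0,0,0.2, 0,15,0,0,0,0,0.2, -0.5,19,0,0,0,0,0.2, -0.5,22,-1,0,0,0,0.2, -0.5,23.5,-3,0,0,0,0.2, -0.5,23.5,-5,0,0,0,0.2]'
```

```text
t: 20.4
eef_pos: [0.6047, -0.0793, 0.1772]
tool_rot: [-0.001, 0.714, 0.7, 0.005]
contact_force: [-0.5, 1.8, -2.2]
gripper_width: 0.454
t: 21.07
eef_pos: [0.5992, 0.1623, 0.1283]
tool_rot: [-0.002, 0.712, 0.702, 0.008]
contact_force: [-0.3, -0.6, -0.5]
gripper_width: 0.454
```

```bash
python3 -m handwheel '[0,-1,-1,0,0,0,0.2, 0.1,-1.2,-2,0,0,0,0.2, 0.1,-1.2,-2.5,0,0,0,0.2, 0.1,-1.2,-2.5,0,0,0,0.2]'
python3 - <<'E'
from h import *
J=read_camera("scene"); o=get_obs(); print(o['eef_pos'])
cv2.imwrite("pics/c10.png",cv2.resize(J[140:320,340:540],(600,540),interpolation=cv2.INTER_CUBIC)[:,:,::-1])
E
```

```text
t: 21.4
eef_pos: [0.6002, 0.1483, 0.1026]
tool_rot: [-0.002, 0.713, 0.701, 0.007]
contact_force: [-0.1, -1.1, -0.5]
gripper_width: 0.455
[0.6005809  0.14895993 0.10340528]
```

View pics/c10.png

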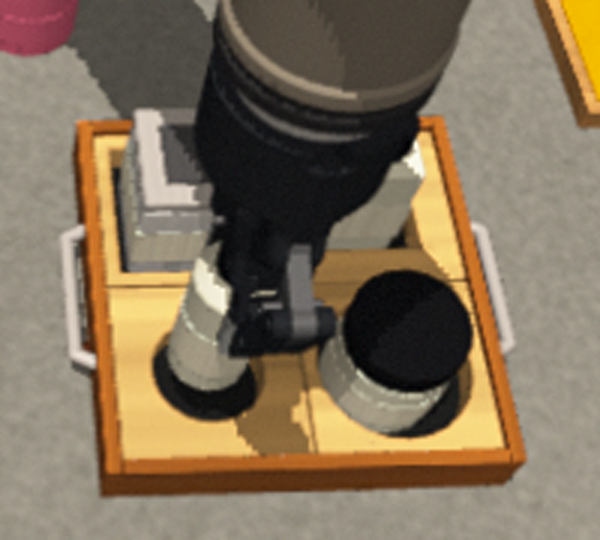

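Bottle bottom at (205,380 crop) is over the small round well. Lowering it and releasing.

```bash
python3 -m handwheel '[0,0,-1,0,0,0,0.2, 0,0,-2,0,0,0,0.2, 0,0,-3,0,0,0,0.2, 0,0,-3.7,0,0,0,0.2, 0,0,-3.7,0,0,0,0.2, 0,0,-3.7,0,0,0,0.2]'
python3 -m handwheel '[0,0,-0.1,0,0,0,0.2, 0,0,-0.1,0,0,0,0.5, 0,0,-0.1,0,0,0,0.8, 0,0,-0.1,0,0,0,1, 0,0,-0.1,0,0,0,1, 0,0,2,0,0,0,1, 0,0,5,0,0,0,1, 0,0,9,0,0,0,1]'
python3 -m handwheel '[0,0,3,0,0,0,1, 0,-3,6,0,0,0,1, 0,-7,8,0,0,0,1, 0,-11,8,0,0,0,1, 0,-15,8,0,0,0,1, 0,-19,8,0,0,0,1, 0,-22,8,0,0,0,1, 0,-22,8,0,0,0,1]'
python3 - <<'E'
from h import *
I=read_camera("top"); J=read_camera("scene")
cv2.imwrite("pics/c11.png",np.hstack([cv2.resize(I[130:330,120:320],(390,390),interpolation=cv2.INTER_CUBIC),cv2.resize(J[140:320,340:520],(390,390),interpolation=cv2.INTER_CUBIC)])[:,:,::-1])
cv2.imwrite("pics/c12.png",J[:,:,::-1])
E
```

```text
t: 21.95
eef_pos: [0.6002, 0.1492, 0.0657]
tool_rot: [-0.002, 0.712, 0.702, 0.007]
contact_force: [-0.4, 0.2, -1.6]
gripper_width: 0.452
t: 22.62
eef_pos: [0.5983, 0.1484, 0.1541]
tool_rot: [-0.004, 0.712, 0.702, 0.005]
contact_force: [0.3, -0.1, -0.8]
gripper_width: 1.0
t: 23.28
eef_pos: [0.5976, -0.0814, 0.2338]
tool_rot: [-0.002, 0.716, 0.698, 0.003]
contact_force: [-0.4, -0.6, 0.3]
gripper_width: 0.997
```

View pics/c11.png

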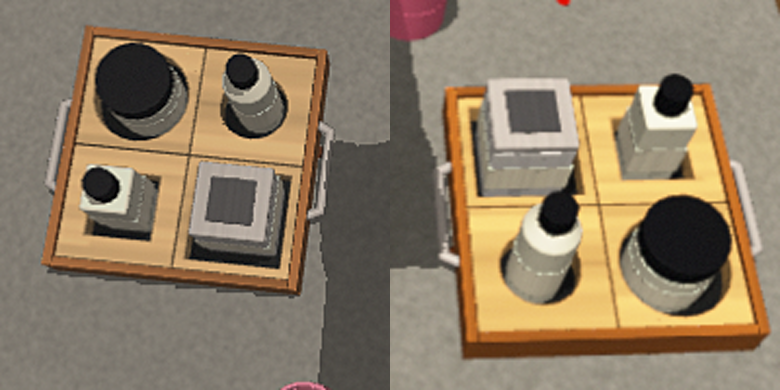

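View pics/c12.png

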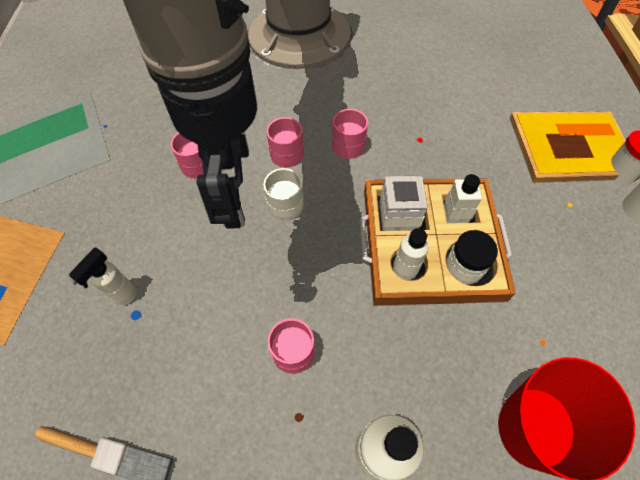

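All four stand in their wells; cup (283,190) and sprayer (90,265) are where they were. One numeric check across the two views, then hand in.

```bash
python3 - <<'E'
from h import *
np.set_printoptions(precision=3,suppress=True)
T={"jar":(.602,.2455,.076),"bottle":(.600,.148,.113),"flask":(.505,.2485,.104),"tin":(.5025,.151,.084)}
for n in("top","scene"):
    I=read_camera(n); k,l,s,c=cv2.connectedComponentsWithStats((I.max(2)<(38)).astype(np.uint8))
    for m,X in T.items():
        p=proj(n,[X])[0]; i=[j for j in range(1,k) if s[j,4]>80]
        if m!="tin":
            j=min(i,key=lambda j:np.hypot(*(c[j]-p))); print(n,m,ray(n,c[j],X[2])[0,:2]-X[:2], s[j,4])
print(get_obs()['contact_force']); 
hand_in()
E
```

```text
top jar [-0.007 -0.004] 1298
top bottle [-0. -0.] 208
top flask [-0.    -0.002] 233
scene jar [ 0.008 -0.006] 1420
scene bottle [-0.001  0.   ] 289
scene flask [ 0.004 -0.003] 234
[0.036 0.212 0.373]
the job is handed in; nothing more can be done
```

I packed the flask, tin, jar and bottle, each into the well of its own shape, and handed the job in at about 23.4 s. The arm was clear, with the gripper open.

- **Seating:** The last pictures show all four containers upright and down in their wells. For bottle and flask, the two camera views agree with the well centres to about 5 mm.
- **Jar:** The two views disagree. The lid reads 7 mm toward the robot from the top camera and 8 mm away from it in the scene camera, with both reading 4–6 mm to one side. I think this is because the dark well shadow merges with the black lid. The jar was released within about 1 mm of the position I measured for the well centre, and it looks seated.
- **Tin:** I checked it by eye only. It stands square in its well in both views.
- **Cup and sprayer:** In the scene pictures they appear in the same place as at the start. I did not measure them again.

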